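Set out the pastry cutters by size

ROBOT

A 7-joint arm with a two-finger parallel gripper is mounted at the origin on the work surface. World frame = base frame: x ahead of the robot, y to its left, z up, the work surface at z = 0. Lengths are in m, angles in degrees, forces in N, time in s.
With the tool pointing down it reaches from about 0.425 to 0.8 m from the base axis. Payload 8.3 kg.
Tool frame: the origin (TCP) lies midway between the tips of the shut fingers; the grasp point (between the pads) lies 19 mm behind it (ctrl.grip_point_offset is the distance from the TCP to the grasp point, in m); z points along the fingers, y is the line along which they close (so a half turn about z gives the same grasp; the last joint's range is limited). The gripper opens to 85 mm and grips with 20 to 120 N. Pads are 22 mm wide; open, the fingers measure 114 mm over their backs; the gripper's body (76 mm by 85 mm) begins 54 mm behind the grasp point. The pads swing forward as they close: fully open they stand 13 mm farther back than shut.
Start: joints at [-78.833, 21.967, 0.94, 78.501, -0.361, 79.538, -2.664], TCP at [0.159, 0.604, 0.231] pointing down, gripper open.
Joint ranges: [-169.22, 169.22], [-14.56, 117.87], [-87.37, 89.26], [10.42, 133.3], [-82.24, 262.24], [0.94, 117.77], [-172.7, 172.7]. Speed limits (degrees/s): [136.94, 136.94, 172.46, 172.46, 180, 180, 180].

INTERFACE

Orientations are given as [roll, pitch, yaw] about the fixed x, y, z axes, in that order (R = Rz(yaw) Ry(pitch) Rx(roll)).
In Python, from workcell import ctrl, eyes, spotter gives the robot as it stands. The module is installed in compiled form; this text tells all that it offers.
- The arm moves only by the tool apply_moves, never from a script. Its argument "commands" is a list of rows, each a list of 7 numbers: the shift along the tool's x, y, z in cm, then the turn, a rotation vector about the tool's x, y, z in rad, then the finger opening in cm, from 0 to 8.54. In form: [[x, y, z, ax, ay, az, claw], ...]. A call has exactly 8 rows; each row shifts and turns the commanded pose from where the row before left it, along the tool's axes as they then stand; what a row does not reach is not made up. A row lasts 1/10 s, in which the tool goes at most 50 mm and 8.59 degrees, less where a joint would pass 70% of its speed; a pose out of reach is approached as far as the arm can. A call with a gripper value outside its range is refused whole. The fingers move at their own pace and stop on an object; "newtons" is the grip in N (left out, the last holds). Time passes only in rows, so rows that do not move let the fingers close, or fill a call up. It gives the time, the measured TCP pose, the force, the opening and the grip force at its end, in the units of the state.
- ctrl.observe(): the state, without advancing time (a new reading comes with each control period).
- eyes.snapshot(name): name is "scene" or "top"; returns a dict with "image" (480x640x3 uint8, red, green, blue), "camera_matrix" (3x3 intrinsics, pixels), "world_from_camera" (4x4, takes a point from camera to world coordinates). Camera axes: x right, y up, looking along -z (the intrinsics and any distortion apply to the point x, -y, -z); pixel columns grow to the right and rows downward; lengths in m; the calibration is good to about 2 mm. A picture is of the moment at which its call begins. There is no depth.
- ctrl.job_done(): hands the job in; it is judged then, once.
Trained networks look in a picture, given as the dict that the camera call returned (one of the last four; its "shot" number tells which), for a name from the list of things; names that differ only in an ending like _2 or _b are one class to them, and where a whole thing is asked for, a point or a joint stands for the part that bears it (a point fixed in the world has none). Each returns a list of dicts, best first, with "p" (0 to 1); they miss things now and then, are a little off and sometimes report something else, mostly with a low value. They report only what shows in the picture. A call takes as long as a camera call. They do not tell look-alikes from the thing itself.
- spotter.find_in(picture, label): "rect" ([left, top, right, bottom] in pixels, round what is visible of it).
The state is a dict: "clock": time; "joint_positions": joint angles; "qd": joint speeds; "joint_torque": joint torques, N m; "eef_pos": TCP position; "orientation": TCP orientation; "force": force on the tool from outside, world axes, zero at the start; "ft_torque": the same for the moment, N m; "finger_gap": finger opening in m; "gripper_force": force on a finger pad.
Only numpy, scipy, OpenCV 4.12 (cv2) and the standard library are available. Lean on these libraries where they do the work, as an engineer would, in place of code of your own. Each camera call takes 0.05 s, during which the arm holds its last target. There are 200 camera calls.

TASK

The four round steel pastry cutters stand about on the table. Put them back in order of size on the long wooden board, one upright in the middle of each white spot, the smallest on the spot next to the dark knob and growing to the largest at the far end. Set them down gently, without dropping them or knocking them about.

Things in the scene. Friction and masses are not known exactly. Their poses are not given: they have to be found in the camera images.
- cutter_a_mid (a point): Centre, half-way up, of the smallest pastry cutter: a loose open steel ring standing on its edge on the table, 32 mm outside diameter, 40 mm high (this point is 20 mm over its underside), wall 2 mm, about 35 g, rolled rim at the top; z points up out of the rim.
- cutter_b_mid (a point): Centre, half-way up, of the second smallest pastry cutter: a loose open steel ring standing on its edge on the table, 42 mm outside diameter, 40 mm high (this point is 20 mm over its underside), wall 2 mm, about 46 g, rolled rim at the top; z points up out of the rim.
- cutter_c_mid (a point): Centre, half-way up, of the second largest pastry cutter: a loose open steel ring standing on its edge on the table, 52 mm outside diameter, 40 mm high (this point is 20 mm over its underside), wall 2 mm, about 57 g, rolled rim at the top; z points up out of the rim.
- cutter_d_mid (a point): Centre, half-way up, of the largest pastry cutter: a loose open steel ring standing on its edge on the table, 62 mm outside diameter, 40 mm high (this point is 20 mm over its underside), wall 2 mm, about 68 g, rolled rim at the top; z points up out of the rim.
- spot1: White round spot, at one end of the row: a fixed disc of 74 mm diameter and 3 mm thickness on the wooden board; origin at the centre of its underside, 14 mm above the table, so that its top is 17 mm above the table. The four spots lie in a straight row 84 mm apart, in the order spot1, spot2, spot3, spot4; the y axis points along the row from spot1 towards spot4, x across it, z up. The board is 100 mm by 440 mm and 14 mm thick, fixed.
- spot2: White round spot, second in the row, next to spot1: a fixed disc of 74 mm diameter and 3 mm thickness on the wooden board; origin at the centre of its underside, 14 mm above the table, so that its top is 17 mm above the table. The four spots lie in a straight row 84 mm apart, in the order spot1, spot2, spot3, spot4; the y axis points along the row from spot1 towards spot4, x across it, z up. The board is 100 mm by 440 mm and 14 mm thick, fixed.
- spot3: White round spot, third in the row, next to spot4: a fixed disc of 74 mm diameter and 3 mm thickness on the wooden board; origin at the centre of its underside, 14 mm above the table, so that its top is 17 mm above the table. The four spots lie in a straight row 84 mm apart, in the order spot1, spot2, spot3, spot4; the y axis points along the row from spot1 towards spot4, x across it, z up. The board is 100 mm by 440 mm and 14 mm thick, fixed.
- spot4: White round spot, at the other end of the row: a fixed disc of 74 mm diameter and 3 mm thickness on the wooden board; origin at the centre of its underside, 14 mm above the table, so that its top is 17 mm above the table. The four spots lie in a straight row 84 mm apart, in the order spot1, spot2, spot3, spot4; the y axis points along the row from spot1 towards spot4, x across it, z up. The board is 100 mm by 440 mm and 14 mm thick, fixed.
- knob: Dark wooden knob fixed upright on one end of the board, in line with the spots, 70 mm from the middle of the nearest spot; 26 mm diameter, 31 mm high, origin at the centre of its foot on the board. It may be at the spot1 end or the spot4 end; the other end bears only a flat steel hanging plate.
There are look-alikes about, which are no part of the job. What is shaped like the part that bears cutter_b_mid but yellow is not meant.

How it is judged (in metres and radians):
At the end, for the whole second after the job is handed in: Every cutter stands upright (within 0.1 rad), at rest and released, on its own spot: its middle within 12 mm of the spot's middle and resting on the spot's top. Counting from the knob's end of the row the sizes are 32, 42, 52, 62 mm (((horizontal distance between knob and spot1 below 0.12 m and horizontal distance between cutter_a_mid and spot1 below 0.012 m and horizontal distance between cutter_b_mid and spot2 below 0.012 m and horizontal distance between cutter_c_mid and spot3 below 0.012 m and horizontal distance between cutter_d_mid and spot4 below 0.012 m) or (horizontal distance between knob and spot4 below 0.12 m and horizontal distance between cutter_a_mid and spot4 below 0.012 m and horizontal distance between cutter_b_mid and spot3 below 0.012 m and horizontal distance between cutter_c_mid and spot2 below 0.012 m and horizontal distance between cutter_d_mid and spot1 below 0.012 m)) and height (world z) of cutter_a_mid between 0.033 and 0.041 m and angle between each of cutter_a_mid, cutter_b_mid, cutter_c_mid, cutter_d_mid's own z axis and vertical below 0.1 rad and linear speed of each of cutter_a, cutter_b, cutter_c, cutter_d below 0.02 m/s and angular speed of each of cutter_a, cutter_b, cutter_c, cutter_d below 0.2 rad/s and height (world z) of cutter_b_mid between 0.033 and 0.041 m and height (world z) of cutter_c_mid between 0.033 and 0.041 m and height (world z) of cutter_d_mid between 0.033 and 0.041 m); the robot touches nothing.
It fails at once if the smallest cutter is dropped, thrown or knocked away (moves faster than 0.6 m/s while not held, as after a fall of 2 cm) (linear speed of cutter_a above 0.6 m/s and contact force between the fingers and cutter_a below 0.05 N).
It fails at once if the second smallest cutter is dropped, thrown or knocked away (moves faster than 0.6 m/s while not held, as after a fall of 2 cm) (linear speed of cutter_b above 0.6 m/s and contact force between the fingers and cutter_b below 0.05 N).
It fails at once if the second largest cutter is dropped, thrown or knocked away (moves faster than 0.6 m/s while not held, as after a fall of 2 cm) (linear speed of cutter_c above 0.6 m/s and contact force between the fingers and cutter_c below 0.05 N).
It fails at once if the largest cutter is dropped, thrown or knocked away (moves faster than 0.6 m/s while not held, as after a fall of 2 cm) (linear speed of cutter_d above 0.6 m/s and contact force between the fingers and cutter_d below 0.05 N).
It also fails if it takes over 96 s, if anything falls off the work surface, if the arm or the gripper's body presses on something with over 40 N, if the wrist force passes 120 N, or if a joint passes its speed limit or range.

## Working session

There is one attempt and no reset: what is moved stays moved. The work goes in short steps, Python scripts to look and compute and a tool call to move; the robot and the scene stay as the last step left them, time stands still between calls to the robot, and variables do not carry over. Pictures are saved under pics/ and viewed, at most 14 in all, crops included, and the job is handed in when it is done.

Besides the shell and the picture viewer there is one more tool, called in YAML: its name, and indented under it one key for each argument. apply_moves: Moves the arm, as the interface text tells. Its arguments: {"type":"object","properties":{"commands":{"type":"array"},"newtons":{"type":"number"}},"required":["commands"]}

```bash
mkdir -p pics
python3 - <<'E'
from workcell import ctrl, eyes, spotter
import cv2
for n in("scene","top"):
    s=eyes.snapshot(n); cv2.imwrite(f"pics/{n}0.png",s["image"][:,:,::-1])
    print(n,s["camera_matrix"].round(1).tolist(),s["world_from_camera"].round(3).tolist())
    for l in("cutter_a_mid","spot1","knob"):
        for d in spotter.find_in(s,l): print(l,[round(float(v)) for v in d["rect"]],round(d["p"],2))
print(ctrl.observe())
print([k for k in s])
E
```

```text
scene [[564.7, 0.0, 317.5], [0.0, 564.7, 242.2], [0.0, 0.0, 1.0]] [[0.423, -0.656, 0.625, 1.07], [0.906, 0.297, -0.301, -0.265], [0.012, 0.693, 0.72, 0.729], [0.0, 0.0, 0.0, 1.0]]
cutter_a_mid [346, 206, 361, 232] 0.72
spot1 [322, 309, 370, 345] 0.71
spot1 [402, 258, 445, 294] 0.59
spot1 [361, 282, 408, 320] 0.57
spot1 [275, 336, 325, 376] 0.55
knob [246, 366, 269, 386] 0.86
top [[565.6, 0.0, 325.9], [0.0, 565.6, 234.9], [0.0, 0.0, 1.0]] [[-0.103, 0.967, -0.234, 0.273], [-0.995, -0.102, 0.018, 0.012], [-0.006, 0.234, 0.972, 1.015], [0.0, 0.0, 0.0, 1.0]]
cutter_a_mid [254, 276, 273, 295] 0.56
spot1 [341, 144, 384, 181] 0.87
spot1 [300, 153, 340, 191] 0.87
spot1 [258, 171, 293, 209] 0.58
knob [390, 142, 406, 155] 0.75
{'clock': 0.4, 'joint_positions': array([-78.83261507,  21.97180165,   0.94109148,  78.50803937,
        -0.35987625,  79.53645751,  -2.66680502]), 'qd': array([ 0.00937606, -0.0512713 ,  0.00422698, -0.0075899 ,  0.00114371,
       -0.08689188, -0.01176875]), 'joint_torque': array([-9.04590652e-04, -6.26568818e+01,  8.41302518e-01, -3.71563089e+01,
        1.62657781e-02,  5.55767372e-03,  6.58968884e-05]), 'eef_pos': array([0.15931251, 0.60428882, 0.23117335]), 'orientation': array([-1.79986515e+02, -1.15420134e-03,  1.65227620e+02]), 'force': array([-0.36077275, -0.44042328, -0.46370038]), 'ft_torque': array([ 0.01052409,  0.00666184, -0.00022291]), 'gripper_force': 0.0, 'finger_gap': 0.08545271075617675}
['image', 'camera_matrix', 'world_from_camera', 'shot']
```

View pics/scene0.png

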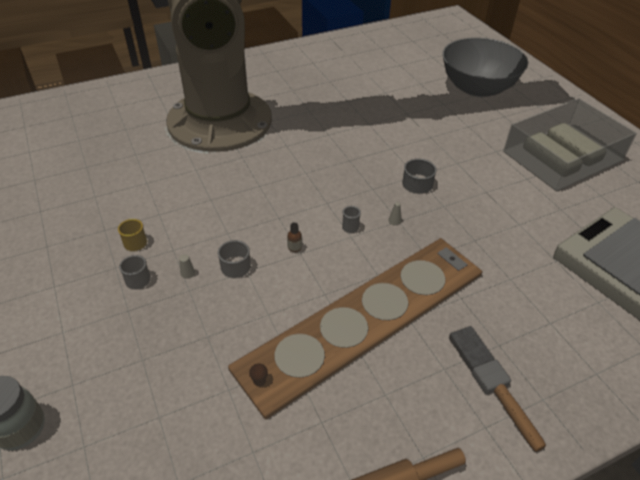

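View pics/top0.png

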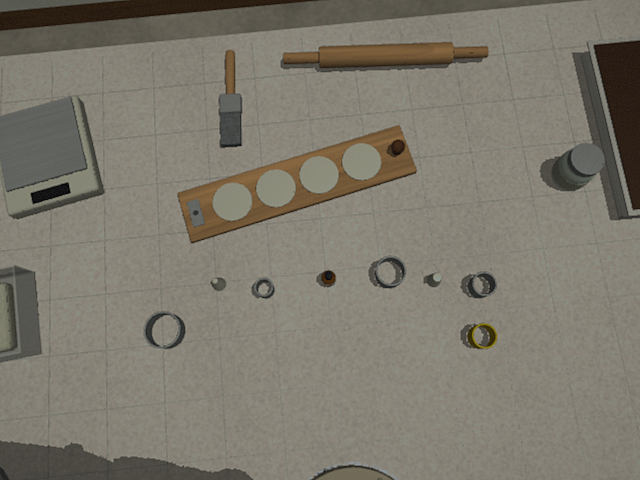

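The scene view shows the knob on the near-left end of the board (258,373). The top view shows it at (397,147), so the smallest cutter goes on the spot at (362,161). Cutters in the top view are at (263,288), (482,285), (389,272) and (165,330). The yellow ring at (482,336) is the decoy.

```bash
cat > h.py <<'E'
import numpy as np, cv2
from scipy.optimize import minimize
from workcell import ctrl, eyes, spotter
def back(s,uv,z):
    K,T=s["camera_matrix"],s["world_from_camera"]
    d=np.linalg.solve(K,[uv[0],uv[1],1.]); d=T[:3,:3]@(d*[1,-1,-1]); o=T[:3,3]
    return (o+d*(z-o[2])/d[2])[:2]
def proj(s,P):
    K,T=s["camera_matrix"],s["world_from_camera"]
    c=(np.asarray(P)-T[:3,3])@T[:3,:3]*[1,-1,-1]; c=c@K.T
    return c[:,:2]/c[:,2:]
def circ(x,y,z,r,n=120):
    t=np.linspace(0,2*np.pi,n); return np.c_[x+r*np.cos(t),y+r*np.sin(t),0*t+z]
def grad(s):
    g=cv2.GaussianBlur(cv2.cvtColor(s["image"],cv2.COLOR_RGB2GRAY).astype(np.float32),(0,0),1)
    return np.hypot(cv2.Sobel(g,cv2.CV_32F,1,0),cv2.Sobel(g,cv2.CV_32F,0,1))
def fit(s,x0,r,z=.04,w=.015):
    """best centre of a rim circle (outer edge) by gradient search; coarse grid"""
    g=grad(s); best=(-1,)
    for dx in np.arange(-w,w+1e-4,.001):
        for dy in np.arange(-w,w+1e-4,.001):
            p=proj(s,circ(x0[0]+dx,x0[1]+dy,z,r)).astype(np.float32)
            v=cv2.remap(g,p[:,:1],p[:,1:],cv2.INTER_LINEAR).mean()
            if v>best[0]: best=(float(v),x0[0]+dx,x0[1]+dy)
    return best
def spots(s):
    im=s["image"].astype(int); m=cv2.inRange(cv2.cvtColor(s["image"],cv2.COLOR_RGB2HSV),(15,0,140),(50,80,255))
    return m
E
python3 - <<'E'
from h import *
S=[eyes.snapshot(n) for n in("scene","top")]
g={'a':(263,288,.016),'b':(482,285,.021),'c':(389,272,.026),'d':(165,330,.031)}
for k,(u,v,r) in g.items():
    p=back(S[1],(u,v),.03); print(k,p.round(3),[[round(q,3) for q in fit(s,p,r)] for s in S])
for i,uv in enumerate([(362,161),(319,174),(276,188),(232,202)]):
    p=back(S[1],uv,.017); print(i,p.round(3),[[round(q,3) for q in fit(s,p,.037,.017)] for s in S])
print(back(S[1],(397,147),.04))
im=cv2.resize(S[1]["image"],None,fx=4,fy=4,interpolation=cv2.INTER_CUBIC)
F=im.copy()
for k,(u,v,r) in g.items():
    b=fit(S[1],back(S[1],(u,v),.03),r)
    cv2.polylines(F,[np.int32(proj(S[1],circ(b[1],b[2],.04,r))*4+2)],True,(255,0,0),1)
    cv2.polylines(F,[np.int32(proj(S[1],circ(b[1],b[2],0,r))*4+2)],True,(0,255,0),1)
cr=[F[(v-30)*4:(v+30)*4,(u-30)*4:(u+30)*4] for u,v,r in g.values()]
S0=cv2.resize(S[0]["image"],None,fx=4,fy=4,interpolation=cv2.INTER_CUBIC)
cs=[]
for k,(u,v,r) in g.items():
    b=fit(S[0],back(S[1],(u,v),.03),r)
    cv2.polylines(S0,[np.int32(proj(S[0],circ(b[1],b[2],.04,r))*4+2)],True,(255,0,0),1)
    cv2.polylines(S0,[np.int32(proj(S[0],circ(b[1],b[2],0,r))*4+2)],True,(0,255,0),1)
    c=np.int32(proj(S[0],[[b[1],b[2],.02]])[0]); cs.append(S0[(c[1]-30)*4:(c[1]+30)*4,(c[0]-30)*4:(c[0]+30)*4])
o=np.vstack([np.hstack(cr),np.hstack(cs)])
cv2.imwrite("pics/fit.png",cv2.resize(o,(800,400))[:,:,::-1])
E
```

```text
a [0.426 0.113] [[102.497, np.float64(0.431), np.float64(0.109)], [126.413, np.float64(0.423), np.float64(0.109)]]
b [ 0.392 -0.269] [[91.89, np.float64(0.396), np.float64(-0.271)], [143.411, np.float64(0.392), np.float64(-0.27)]]
c [ 0.432 -0.11 ] [[104.994, np.float64(0.436), np.float64(-0.113)], [130.575, np.float64(0.432), np.float64(-0.112)]]
d [0.371 0.287] [[117.832, np.float64(0.376), np.float64(0.288)], [131.501, np.float64(0.371), np.float64(0.289)]]
0 [ 0.648 -0.089] [[76.199, np.float64(0.649), np.float64(-0.089)], [106.35, np.float64(0.649), np.float64(-0.088)]]
1 [ 0.631 -0.006] [[74.066, np.float64(0.631), np.float64(-0.006)], [104.022, np.float64(0.631), np.float64(-0.005)]]
2 [0.612 0.076] [[73.568, np.float64(0.614), np.float64(0.076)], [100.452, np.float64(0.613), np.float64(0.077)]]
3 [0.593 0.159] [[75.889, np.float64(0.596), np.float64(0.158)], [100.615, np.float64(0.595), np.float64(0.159)]]
[ 0.65956009 -0.15355834]
```

View pics/fit.png

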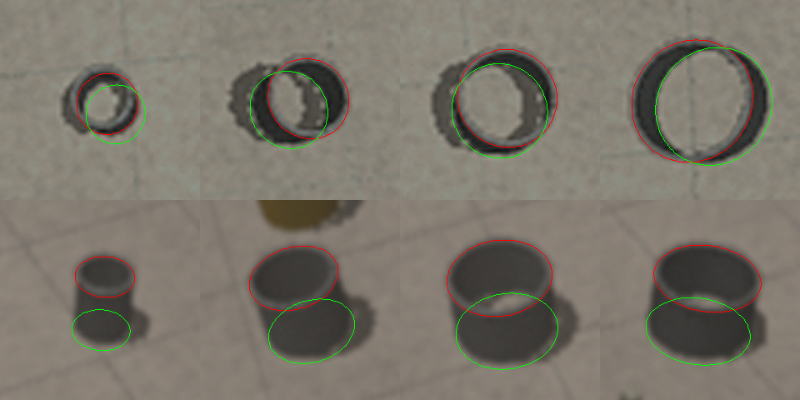

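The scene fits are tight, and the spots come out 84 mm apart and in line. The top fit of cutter a is off, so I'll use the scene one there. I'll make a planner that prints the rows, starting with cutter d.

```bash
cat > plan.py <<'E'
import sys, numpy as np
from workcell import ctrl
# plan.py n x y z yaw ... : rows from the measured pose to each waypoint in turn
o=ctrl.observe(); p=np.array(o["eef_pos"]); yaw=o["orientation"][2]
print("now",p.round(4),np.round(o["orientation"],2),round(o["finger_gap"],4),"f",round(float(o["gripper_force"]),1),"t",round(o["clock"],2))
a=[float(v) for v in sys.argv[1:]]
for i in range(0,len(a),5):
    n=int(a[i]); t=np.array(a[i+1:i+4]); dy=(a[i+4]-yaw+180)%360-180
    for k in range(n):
        c,s=np.cos(np.radians(yaw+dy*k/n)),np.sin(np.radians(yaw+dy*k/n))
        R=np.array([[c,s,0],[s,-c,0],[0,0,-1]])
        print((R.T@(t-p)/n*100).round(2).tolist(),"az",round(-np.radians(dy/n),4))
    p=t; yaw=a[i+4]
E
python3 plan.py 8 .3735 .2885 .12 102.2
```

```text
now [0.1593 0.6043 0.2312] [-1.7999e+02 -1.0000e-02  1.6523e+02] 0.0855 f 0.0 t 0.5
[-3.6, -3.13, 1.39] az 0.1375
[-3.99, -2.61, 1.39] az 0.1375
[-4.31, -2.04, 1.39] az 0.1375
[-4.55, -1.43, 1.39] az 0.1375
[-4.7, -0.79, 1.39] az 0.1375
[-4.77, -0.14, 1.39] az 0.1375
[-4.74, 0.51, 1.39] az 0.1375
[-4.63, 1.16, 1.39] az 0.1375
```

apply_moves:
  commands:
    - [-3.6, -3.1, 1.0, 0, 0, 0.1375, 8.5]
    - [-4.0, -2.6, 1.0, 0, 0, 0.1375, 8.5]
    - [-4.3, -2.0, 1.0, 0, 0, 0.1375, 8.5]
    - [-4.5, -1.4, 1.0, 0, 0, 0.1375, 8.5]
    - [-4.6, -0.8, 1.0, 0, 0, 0.1375, 8.5]
    - [-4.7, -0.1, 1.0, 0, 0, 0.1375, 8.5]
    - [-4.7, 0.5, 1.0, 0, 0, 0.1375, 8.5]
    - [-4.6, 1.2, 1.0, 0, 0, 0.1375, 8.5]
  newtons: 25

```text
clock: 1.3
eef_pos: [0.3736, 0.2906, 0.1513]
orientation: [180.0, -0.1, 101.9]
force: [0.6, 0.7, -0.0]
finger_gap: 0.0852
gripper_force: 0.0
```

```bash
python3 plan.py 2 .3735 .2885 .12 102.2 5 .3735 .2885 .003 102.2
```

```text
now [0.3736 0.2906 0.1513] [ 1.7996e+02 -5.0000e-02  1.0190e+02] 0.0852 f 0.0 t 1.3
[-0.1, -0.02, 1.57] az -0.0026
[-0.1, -0.02, 1.57] az -0.0026
[0.0, 0.0, 2.34] az -0.0
[0.0, 0.0, 2.34] az -0.0
[0.0, 0.0, 2.34] az -0.0
[0.0, 0.0, 2.34] az -0.0
[0.0, 0.0, 2.34] az -0.0
```

apply_moves:
  commands:
    - [-0.2, 0, 1.5, 0, 0, 0, 8.5]
    - [0, 0, 2.5, 0, 0, 0, 8.5]
    - [0, 0, 2.5, 0, 0, 0, 8.5]
    - [0, 0, 2.0, 0, 0, 0, 8.5]
    - [0, 0, 1.5, 0, 0, 0, 8.5]
    - [0, 0, 0, 0, 0, 0, 8.5]
    - [0, 0, 0, 0, 0, 0, 8.5]
    - [0, 0, 0, 0, 0, 0, 8.5]

```text
clock: 2.1
eef_pos: [0.3738, 0.2907, 0.0523]
orientation: [179.9, -0.1, 102.2]
force: [-0.5, 0.3, 0.3]
finger_gap: 0.085
gripper_force: 0.0
```

```bash
python3 - <<'E'
from h import *
S=[eyes.snapshot(n) for n in("scene","top")]
o=[]
for s in S:
    u,v=np.int32(proj(s,[[.3735,.2885,.03]])[0]); c=s["image"][max(v-60,0):v+60,u-65:u+65]; o.append(cv2.resize(c,(400,370),interpolation=cv2.INTER_CUBIC))
cv2.imwrite("pics/d1.png",np.hstack(o)[:,:,::-1])
E
python3 plan.py 3 .3735 .2885 .004 102.2
```

```text
now [0.3738 0.2907 0.0523] [ 1.7992e+02 -6.0000e-02  1.0221e+02] 0.0848 f 0.0 t 2.2
[-0.07, -0.02, 1.61] az 0.0001
[-0.07, -0.02, 1.61] az 0.0001
[-0.07, -0.02, 1.61] az 0.0001
```

View pics/d1.png

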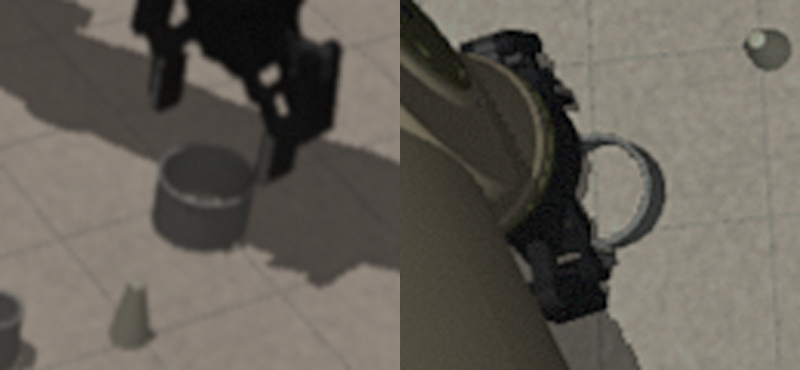

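Run:
```python
from h import *
s=eyes.snapshot("scene")
u,v=np.int32(proj(s,[[.3735,.2885,.03]])[0]); a=np.radians(12.2); d=.046*np.array([np.cos(a),np.sin(a)])
def cr(P): return ((proj(s,P)-[u-65,v-60])*[400/130,370/120]).round(0).tolist()
for z in(.055,.065): print(z,cr([[.3738+d[0],.2907+d[1],z],[.3738-d[0],.2907-d[1],z]]))
print(cr([[.3738,.2907,.065],[.3738,.2907,.04],[.3735,.2885,.04]]))
print(ctrl.grip_point_offset)
```

```text
0.055 [[263.0, 191.0], [160.0, 117.0]]
0.065 [[266.0, 178.0], [162.0, 104.0]]
[[213.0, 140.0], [207.0, 172.0], [204.0, 173.0]]
0.0187
```

The finger tips are where the calibration predicts, straddling ring d, so I'll descend and close.

apply_moves:
  commands:
    - [-0.2, 0, 1.6, 0, 0, 0, 8.5]
    - [0, 0, 1.7, 0, 0, 0, 8.5]
    - [0, 0, 1.7, 0, 0, 0, 8.5]
    - [0, 0, 0, 0, 0, 0, 7.5]
    - [0, 0, 0, 0, 0, 0, 6.8]
    - [0, 0, 0, 0, 0, 0, 6.3]
    - [0, 0, 0, 0, 0, 0, 5.8]
    - [0, 0, 0, 0, 0, 0, 5.5]

```text
clock: 3.05
eef_pos: [0.3742, 0.2887, 0.0024]
orientation: [179.9, -0.1, 102.2]
force: [-0.4, -1.3, 7.7]
finger_gap: 0.0621
gripper_force: 26.5
```

```bash
python3 plan.py 1 .3735 .2885 .004 102.2
```

```text
now [0.3742 0.2887 0.0024] [ 1.7992e+02 -6.0000e-02  1.0221e+02] 0.0621 f 26.5 t 3.05
[-0.0, -0.07, -0.16] az 0.0001
```

```bash
python3 plan.py 6 .3742 .2887 .12 102.2 8 .5955 .1585 .12 102.2
```

```text
now [0.3742 0.2887 0.0024] [ 1.7992e+02 -6.0000e-02  1.0221e+02] 0.0621 f 26.5 t 3.05
[0.0, -0.0, -1.96] az 0.0
[0.0, -0.0, -1.96] az 0.0
[0.0, -0.0, -1.96] az 0.0
[0.0, -0.0, -1.96] az 0.0
[0.0, -0.0, -1.96] az 0.0
[0.0, -0.0, -1.96] az 0.0
[-2.18, 2.36, 0.0] az -0.0
[-2.18, 2.36, 0.0] az -0.0
[-2.18, 2.36, 0.0] az -0.0
[-2.18, 2.36, 0.0] az -0.0
[-2.18, 2.36, 0.0] az -0.0
[-2.18, 2.36, 0.0] az -0.0
[-2.18, 2.36, 0.0] az -0.0
[-2.18, 2.36, 0.0] az -0.0
```

apply_moves:
  commands:
    - [0, 0, -0.5, 0, 0, 0, 5.5]
    - [0, 0, -1.0, 0, 0, 0, 5.5]
    - [0, 0, -1.7, 0, 0, 0, 5.5]
    - [0, 0, -2.5, 0, 0, 0, 5.5]
    - [0, 0, -2.5, 0, 0, 0, 5.5]
    - [0, 0, -2.0, 0, 0, 0, 5.5]
    - [0, 0, -1.0, 0, 0, 0, 5.5]
    - [0, 0, -0.5, 0, 0, 0, 5.5]

```text
clock: 3.85
eef_pos: [0.374, 0.2885, 0.1196]
orientation: [179.9, -0.1, 102.2]
force: [0.3, 0.2, -0.2]
finger_gap: 0.062
gripper_force: 27.5
```

apply_moves:
  commands:
    - [-0.9, 1.0, 0, 0, 0, 0, 5.5]
    - [-2.0, 2.1, 0, 0, 0, 0, 5.5]
    - [-3.1, 3.4, 0, 0, 0, 0, 5.5]
    - [-3.5, 3.7, 0, 0, 0, 0, 5.5]
    - [-3.4, 3.7, 0, 0, 0, 0, 5.5]
    - [-2.6, 2.9, 0, 0, 0, 0, 5.5]
    - [-1.4, 1.5, 0, 0, 0, 0, 5.5]
    - [-0.6, 0.6, 0, 0, 0, 0, 5.5]

```text
clock: 4.65
eef_pos: [0.5955, 0.155, 0.117]
orientation: [-179.9, 0.1, 102.0]
force: [0.2, -0.9, -1.0]
finger_gap: 0.0626
gripper_force: 27.6
```

```bash
python3 - <<'E'
from h import *
o=[]
for n in("scene","top"):
    s=eyes.snapshot(n); u,v=np.int32(proj(s,[[.5955,.1585,.08]])[0]); o.append(cv2.resize(s["image"][v-60:v+60,u-65:u+65],(400,370),interpolation=cv2.INTER_CUBIC))
cv2.imwrite("pics/d2.png",np.hstack(o)[:,:,::-1])
E
python3 plan.py 8 .5955 .1585 .0204 102.2
```

```text
now [0.5943 0.1566 0.1172] [-1.7990e+02  5.0000e-02  1.0211e+02] 0.0623 f 27.6 t 4.75
[0.02, 0.02, 1.21] az -0.0002
[0.02, 0.02, 1.21] az -0.0002
[0.02, 0.02, 1.21] az -0.0002
[0.02, 0.02, 1.21] az -0.0002
[0.02, 0.02, 1.21] az -0.0002
[0.02, 0.02, 1.21] az -0.0002
[0.02, 0.02, 1.21] az -0.0002
[0.02, 0.02, 1.21] az -0.0002
```

View pics/d2.png

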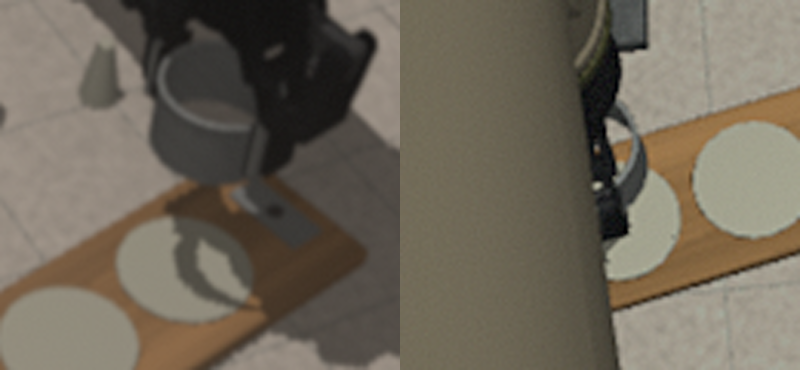

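The ring hangs level in the grip, above the end spot. Lowering it now.

apply_moves:
  commands:
    - [0.1, 0.1, 0.8, 0, 0, 0, 5.5]
    - [0, 0, 1.5, 0, 0, 0, 5.5]
    - [0, 0, 1.8, 0, 0, 0, 5.5]
    - [0, 0, 1.8, 0, 0, 0, 5.5]
    - [0, 0, 1.5, 0, 0, 0, 5.5]
    - [0, 0, 0.9, 0, 0, 0, 5.5]
    - [0, 0, 0.4, 0, 0, 0, 5.5]
    - [0, 0, 0, 0, 0, 0, 5.5]

```text
clock: 5.55
eef_pos: [0.5948, 0.159, 0.0308]
orientation: [-180.0, 0.0, 102.2]
force: [-0.1, -0.7, -1.2]
finger_gap: 0.0623
gripper_force: 27.6
```

```bash
python3 plan.py 2 .5955 .1585 .0194 102.2
```

```text
now [0.5948 0.159  0.0308] [-1.7996e+02  1.0000e-02  1.0222e+02] 0.0623 f 27.6 t 5.55
[-0.03, 0.03, 0.57] az 0.0002
[-0.03, 0.03, 0.57] az 0.0002
```

apply_moves:
  commands:
    - [0, 0, 0.5, 0, 0, 0, 5.5]
    - [0, 0, 0.4, 0, 0, 0, 5.5]
    - [0, 0, 0.2, 0, 0, 0, 5.5]
    - [0, 0, 0, 0, 0, 0, 5.5]
    - [0, 0, 0, 0, 0, 0, 6.6]
    - [0, 0, 0, 0, 0, 0, 7.2]
    - [0, 0, 0, 0, 0, 0, 8.0]
    - [0, 0, 0, 0, 0, 0, 8.5]

```text
clock: 6.35
eef_pos: [0.5952, 0.1589, 0.0204]
orientation: [180.0, -0.0, 102.2]
force: [-0.5, 0.3, -0.5]
finger_gap: 0.0854
gripper_force: 0.0
```

apply_moves:
  commands:
    - [0, 0, -0.3, 0, 0, 0, 8.5]
    - [0, 0, -1.5, 0, 0, 0, 8.5]
    - [0, 0, -3.0, 0, 0, 0, 8.5]
    - [0, 0, -3.5, 0, 0, 0, 8.5]
    - [0, 0, -2.5, 0, 0, 0, 8.0]
    - [0, 0, 0, 0, 0, 0, 7.0]
    - [0, 0, 0, 0, 0, 0, 6.2]
    - [0, 0, 0, 0, 0, 0, 6.0]

```text
clock: 7.15
eef_pos: [0.5945, 0.1589, 0.1277]
orientation: [-179.9, -0.0, 102.2]
force: [0.5, 0.1, -0.0]
finger_gap: 0.0597
gripper_force: 0.0
```

```bash
python3 - <<'E'
from h import *
for n in("scene","top"):
    s=eyes.snapshot(n); b=fit(s,(.5955,.1585),.031,.057); print(n,[round(float(q),3) for q in b])
    if n=="scene": cv2.imwrite("pics/d3.png",s["image"][140:440,180:580,::-1])
E
python3 plan.py 8 .430 .110 .12 102.2
```

```text
scene [92.303, 0.598, 0.161]
top [118.025, 0.585, 0.157]
now [0.5944 0.1588 0.1272] [-1.7988e+02  2.0000e-02  1.0221e+02] 0.0596 f 0.0 t 7.25
[-0.16, -2.14, 0.09] az 0.0
[-0.16, -2.14, 0.09] az 0.0
[-0.16, -2.14, 0.09] az 0.0
[-0.16, -2.14, 0.09] az 0.0
[-0.16, -2.14, 0.09] az 0.0
[-0.16, -2.14, 0.09] az 0.0
[-0.16, -2.14, 0.09] az 0.0
[-0.16, -2.14, 0.09] az 0.0
```

View pics/d3.png

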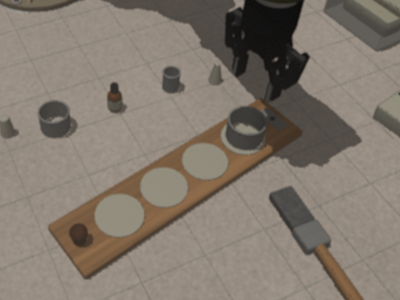

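Cutter d stands on the end spot. Next is cutter a.

apply_moves:
  commands:
    - [-0.1, -1.0, 0, 0, 0, 0, 6.0]
    - [-0.2, -2.5, 0, 0, 0, 0, 6.0]
    - [-0.2, -3.7, 0, 0, 0, 0, 6.0]
    - [-0.2, -3.8, 0, 0, 0, 0, 6.0]
    - [-0.2, -3.0, 0, 0, 0, 0, 6.0]
    - [-0.2, -2.0, 1.0, 0, 0, 0, 6.0]
    - [-0.2, -1.1, 2.0, 0, 0, 0, 6.0]
    - [0, 0, 2.0, 0, 0, 0, 6.0]

```text
clock: 8.05
eef_pos: [0.4286, 0.1094, 0.0776]
orientation: [-180.0, -0.1, 102.2]
force: [1.4, 0.9, -0.8]
finger_gap: 0.0598
gripper_force: 0.0
```

```bash
python3 - <<'E'
from h import *
s=eyes.snapshot("scene"); print(fit(s,(.43,.11),.016))
E
python3 plan.py 4 .430 .110 .004 102.2
```

```text
(87.39500427246094, np.float64(0.428), np.float64(0.11500000000000002))
now [0.4274 0.1092 0.0747] [-1.7975e+02  1.0000e-02  1.0224e+02] 0.06 f 0.0 t 8.1
[0.01, 0.07, 1.77] az 0.0002
[0.01, 0.07, 1.77] az 0.0002
[0.01, 0.07, 1.77] az 0.0002
[0.01, 0.07, 1.77] az 0.0002
```

apply_moves:
  commands:
    - [0, 0.2, 1.5, 0, 0, 0, 6.0]
    - [0, 0, 2.0, 0, 0, 0, 6.0]
    - [0, 0, 1.8, 0, 0, 0, 6.0]
    - [0, 0, 1.0, 0, 0, 0, 6.0]
    - [0, 0, 0.6, 0, 0, 0, 6.0]
    - [0, 0, 0, 0, 0, 0, 5.0]
    - [0, 0, 0, 0, 0, 0, 4.2]
    - [0, 0, 0, 0, 0, 0, 3.6]

```text
clock: 8.9
eef_pos: [0.4332, 0.1106, 0.01]
orientation: [179.9, -0.0, 102.2]
force: [-0.0, -0.4, -0.4]
finger_gap: 0.0358
gripper_force: 0.1
```

apply_moves:
  commands:
    - [0, 0, 0, 0, 0, 0, 3.2]
    - [0, 0, 0, 0, 0, 0, 2.8]
    - [0, 0, 0, 0, 0, 0, 2.5]
    - [0, 0, 0, 0, 0, 0, 2.5]
    - [0, 0, -0.3, 0, 0, 0, 2.5]
    - [0, 0, -0.7, 0, 0, 0, 2.5]
    - [0, 0, -1.0, 0, 0, 0, 2.5]
    - [0, 0, -1.0, 0, 0, 0, 2.5]

```text
clock: 9.7
eef_pos: [0.4328, 0.1104, 0.0403]
orientation: [180.0, 0.0, 102.2]
force: [0.3, -0.1, -0.9]
finger_gap: 0.0321
gripper_force: 24.8
```

```bash
python3 - <<'E'
from h import *
o=[]
for n in("scene","top"):
    s=eyes.snapshot(n); u,v=np.int32(proj(s,[[.43,.11,.05]])[0]); o.append(cv2.resize(s["image"][v-60:v+60,u-65:u+65],(400,370),interpolation=cv2.INTER_CUBIC))
cv2.imwrite("pics/a1.png",np.hstack(o)[:,:,::-1])
E
python3 plan.py 4 .428 .109 .13 102.2 8 .649 -.0885 .13 102.2
```

```text
now [0.4339 0.1109 0.0411] [ 1.7983e+02 -5.0000e-02  1.0221e+02] 0.0319 f 24.8 t 9.8
[-0.02, -0.15, -2.22] az 0.0
[-0.02, -0.15, -2.22] az 0.0
[-0.02, -0.15, -2.22] az 0.0
[-0.02, -0.15, -2.22] az 0.0
[-3.0, 2.18, 0.0] az -0.0
[-3.0, 2.18, 0.0] az -0.0
[-3.0, 2.18, 0.0] az -0.0
[-3.0, 2.18, 0.0] az -0.0
[-3.0, 2.18, 0.0] az -0.0
[-3.0, 2.18, 0.0] az -0.0
[-3.0, 2.18, 0.0] az -0.0
[-3.0, 2.18, 0.0] az -0.0
```

View pics/a1.png

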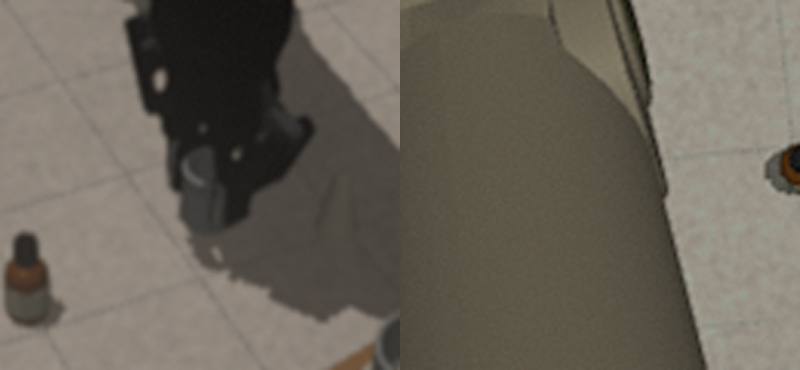

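Cutter a is held upright (gap 32 mm), so I'll lift and carry it.

apply_moves:
  commands:
    - [0, 0, -1.5, 0, 0, 0, 2.5]
    - [0, 0, -2.2, 0, 0, 0, 2.5]
    - [0, 0, -2.5, 0, 0, 0, 2.5]
    - [-0.6, 0.4, -1.8, 0, 0, 0, 2.5]
    - [-1.4, 1.0, -0.9, 0, 0, 0, 2.5]
    - [-2.4, 1.7, 0, 0, 0, 0, 2.5]
    - [-3.2, 2.2, 0, 0, 0, 0, 2.5]
    - [-3.4, 2.4, 0, 0, 0, 0, 2.5]

```text
clock: 10.6
eef_pos: [0.532, 0.0192, 0.1285]
orientation: [180.0, -0.0, 102.3]
force: [-0.0, 0.4, 0.1]
finger_gap: 0.0322
gripper_force: 24.9
```

apply_moves:
  commands:
    - [-3.4, 2.4, 0, 0, 0, 0, 2.5]
    - [-3.4, 2.4, 0, 0, 0, 0, 2.5]
    - [-2.9, 2.0, 0, 0, 0, 0, 2.5]
    - [-2.0, 1.4, 0, 0, 0, 0, 2.5]
    - [-1.0, 0.7, 0, 0, 0, 0, 2.5]
    - [-0.3, 0.3, 0, 0, 0, 0, 2.5]
    - [0, 0, 0, 0, 0, 0, 2.5]
    - [0, 0, 0, 0, 0, 0, 2.5]

```text
clock: 11.4
eef_pos: [0.6483, -0.0873, 0.1281]
orientation: [-180.0, -0.0, 102.3]
force: [0.6, -0.1, 0.1]
finger_gap: 0.0323
gripper_force: 24.9
```

```bash
python3 plan.py 1 .649 -.0885 .0375 102.2
```

```text
now [ 0.6483 -0.0873  0.1281] [-1.7998e+02 -4.0000e-02  1.0226e+02] 0.0323 f 24.9 t 11.4
[-0.13, 0.05, 9.06] az 0.001
```

apply_moves:
  commands:
    - [-0.1, 0, 1.0, 0, 0, 0, 2.5]
    - [0, 0, 1.8, 0, 0, 0, 2.5]
    - [0, 0, 2.0, 0, 0, 0, 2.5]
    - [0, 0, 1.8, 0, 0, 0, 2.5]
    - [0, 0, 1.4, 0, 0, 0, 2.5]
    - [0, 0, 0.7, 0, 0, 0, 2.5]
    - [0, 0, 0.3, 0, 0, 0, 2.5]
    - [0, 0, 0, 0, 0, 0, 2.5]

```text
clock: 12.2
eef_pos: [0.6489, -0.0893, 0.0384]
orientation: [180.0, 0.0, 102.2]
force: [-0.2, 0.0, 0.4]
finger_gap: 0.0321
gripper_force: 24.9
```

```bash
python3 plan.py 1 .649 -.0885 .0273 102.2
```

```text
now [ 0.6489 -0.0893  0.0384] [1.8000e+02 1.0000e-02 1.0221e+02] 0.0321 f 24.9 t 12.2
[0.08, 0.03, 1.11] az 0.0002
```

apply_moves:
  commands:
    - [0, 0, 0.5, 0, 0, 0, 2.5]
    - [0, 0, 0.4, 0, 0, 0, 2.5]
    - [0, 0, 0.2, 0, 0, 0, 2.5]
    - [0, 0, 0, 0, 0, 0, 2.5]
    - [0, 0, 0, 0, 0, 0, 3.4]
    - [0, 0, 0, 0, 0, 0, 4.0]
    - [0, 0, 0, 0, 0, 0, 5.0]
    - [0, 0, 0, 0, 0, 0, 6.0]

```text
clock: 13.0
eef_pos: [0.6489, -0.0894, 0.0273]
orientation: [180.0, 0.0, 102.2]
force: [-0.5, 0.8, 1.0]
finger_gap: 0.0597
gripper_force: 0.0
```

apply_moves:
  commands:
    - [0, 0, 0, 0, 0, 0, 6.0]
    - [0, 0, 0, 0, 0, 0, 6.0]
    - [0, 0, -0.5, 0, 0, 0, 6.5]
    - [0, 0, -1.5, 0, 0, 0, 7.0]
    - [0, 0, -2.7, 0, 0, 0, 7.5]
    - [0, 0, -3.0, 0, 0, 0, 8.0]
    - [0, 0, -2.0, 0, 0, 0, 8.0]
    - [0, 0, -0.6, 0, 0, 0, 8.0]

```text
clock: 13.8
eef_pos: [0.6505, -0.09, 0.1345]
orientation: [179.7, 0.1, 102.2]
force: [-0.2, 0.3, 0.3]
finger_gap: 0.0799
gripper_force: 0.0
```

```bash
python3 - <<'E'
from h import *
s=eyes.snapshot("scene"); print([round(float(q),3) for q in fit(s,(.649,-.0885),.016,.057)])
print("c",[round(float(q),3) for q in fit(s,(.434,-.1125),.026)])
cv2.imwrite("pics/a2.png",s["image"][140:440,100:500,::-1])
E
python3 plan.py 1 .434 -.1125 .13 102.2
```

```text
[76.46, 0.652, -0.086]
c [127.956, 0.435, -0.112]
now [ 0.6502 -0.0898  0.1338] [1.7974e+02 7.0000e-02 1.0220e+02] 0.0797 f 0.0 t 13.85
[2.35, -21.61, 0.38] az 0.0
```

View pics/a2.png

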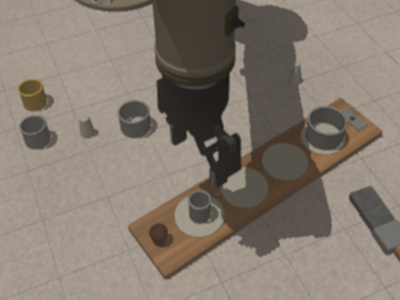

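Cutter a is well inside its spot. Next is cutter c.

apply_moves:
  commands:
    - [0.1, -1.2, 0, 0, 0, 0, 8.0]
    - [0.3, -2.8, 0, 0, 0, 0, 8.0]
    - [0.4, -4.3, 0, 0, 0, 0, 8.0]
    - [0.5, -4.6, 0, 0, 0, 0, 8.0]
    - [0.5, -4.2, 0, 0, 0, 0, 8.0]
    - [0.3, -2.8, 1.0, 0, 0, 0, 8.0]
    - [0.2, -1.4, 2.0, 0, 0, 0, 8.0]
    - [0, -0.4, 2.0, 0, 0, 0, 8.0]

```text
clock: 14.65
eef_pos: [0.4298, -0.1125, 0.0794]
orientation: [180.0, -0.1, 102.2]
force: [0.1, 0.3, 0.9]
finger_gap: 0.0798
gripper_force: 0.0
```

```bash
python3 plan.py 1 .435 -.1125 .006 102.2
```

```text
now [ 0.4298 -0.1125  0.0794] [ 1.8000e+02 -1.0000e-01  1.0217e+02] 0.0798 f 0.0 t 14.65
[-0.11, 0.51, 7.34] az -0.0005
```

apply_moves:
  commands:
    - [0, 0.2, 1.2, 0, 0, 0, 8.0]
    - [0, 0, 2.0, 0, 0, 0, 8.0]
    - [0, 0, 2.0, 0, 0, 0, 8.0]
    - [0, 0, 1.4, 0, 0, 0, 8.0]
    - [0, 0, 0.6, 0, 0, 0, 8.0]
    - [0, 0, 0, 0, 0, 0, 7.0]
    - [0, 0, 0, 0, 0, 0, 6.2]
    - [0, 0, 0, 0, 0, 0, 5.6]

```text
clock: 15.45
eef_pos: [0.4345, -0.1124, 0.0089]
orientation: [179.9, 0.0, 102.2]
force: [-0.3, -0.7, -0.7]
finger_gap: 0.0562
gripper_force: 0.2
```

apply_moves:
  commands:
    - [0, 0, 0, 0, 0, 0, 5.2]
    - [0, 0, 0, 0, 0, 0, 4.8]
    - [0, 0, 0, 0, 0, 0, 4.5]
    - [0, 0, 0, 0, 0, 0, 4.5]
    - [0, 0, 0, 0, 0, 0, 4.5]
    - [0, 0, -0.3, 0, 0, 0, 4.5]
    - [0, 0, -0.7, 0, 0, 0, 4.5]
    - [0, 0, -1.0, 0, 0, 0, 4.5]

```text
clock: 16.25
eef_pos: [0.4335, -0.1124, 0.0288]
orientation: [-180.0, -0.0, 102.2]
force: [-0.0, -0.5, -0.6]
finger_gap: 0.0511
gripper_force: 26.2
```

```bash
python3 - <<'E'
from h import *
s=eyes.snapshot("scene"); u,v=np.int32(proj(s,[[.43,-.11,.05]])[0])
cv2.imwrite("pics/c1.png",cv2.resize(s["image"][v-60:v+60,u-65:u+65],(400,370),interpolation=cv2.INTER_CUBIC)[:,:,::-1])
E
python3 plan.py 1 .6135 .0765 .13 102.2
```

```text
now [ 0.4347 -0.1127  0.0304] [1.7990e+02 3.0000e-02 1.0218e+02] 0.0511 f 26.2 t 16.3
[14.72, 21.47, -9.96] az -0.0004
```

View pics/c1.png

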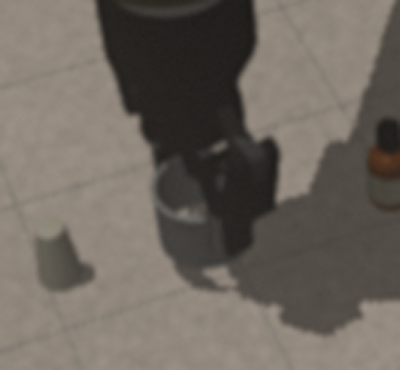

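Run:
```python
from h import *
s=eyes.snapshot("scene"); o=ctrl.observe(); print(o["eef_pos"],o["finger_gap"])
z=.04+o["eef_pos"][2]-.0089
print(fit(s,(.434,-.1125),.026,z,.02)); print(fit(s,(.434,-.1125),.0235,z,.02))
im=cv2.resize(s["image"],None,fx=4,fy=4,interpolation=cv2.INTER_CUBIC)
for zz,c in((z,(255,0,0)),(z-.04,(0,255,0))): cv2.polylines(im,[np.int32(proj(s,circ(o["eef_pos"][0],o["eef_pos"][1],zz,.026))*4+2)],True,c,1)
u,v=np.int32(proj(s,[[.43,-.11,.05]])[0]*4); cv2.imwrite("pics/c2.png",im[v-200:v+200,u-200:u+200,::-1])
```

```text
[ 0.43494889 -0.11255301  0.02987561] 0.05143776604960698
(74.70951843261719, np.float64(0.432), np.float64(-0.09249999999999997))
(67.65021514892578, np.float64(0.439), np.float64(-0.09249999999999997))
```

View pics/c2.png

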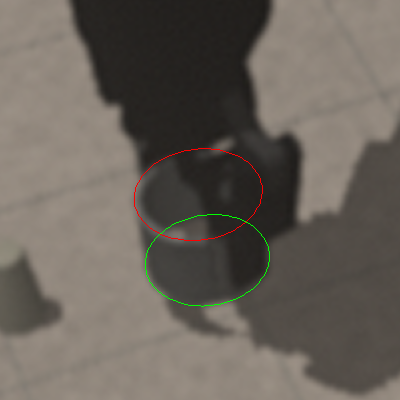

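The held ring coincides with the predicted circle, so it is centred in the grip. I'll carry it to spot 3 from the knob.

apply_moves:
  commands:
    - [0, 0, -1.5, 0, 0, 0, 4.5]
    - [0, 0, -2.2, 0, 0, 0, 4.5]
    - [0, 0, -2.5, 0, 0, 0, 4.5]
    - [0.4, 0.6, -2.2, 0, 0, 0, 4.5]
    - [0.9, 1.3, -1.3, 0, 0, 0, 4.5]
    - [1.6, 2.3, -0.3, 0, 0, 0, 4.5]
    - [2.2, 3.2, 0, 0, 0, 0, 4.5]
    - [2.2, 3.2, 0, 0, 0, 0, 4.5]

```text
clock: 17.15
eef_pos: [0.5229, -0.0176, 0.1288]
orientation: [179.9, -0.0, 102.2]
force: [0.8, 0.0, -0.5]
finger_gap: 0.0513
gripper_force: 26.3
```

apply_moves:
  commands:
    - [2.2, 3.2, 0, 0, 0, 0, 4.5]
    - [2.2, 3.2, 0, 0, 0, 0, 4.5]
    - [1.6, 2.4, 0, 0, 0, 0, 4.5]
    - [0.9, 1.3, 0, 0, 0, 0, 4.5]
    - [0.4, 0.6, 0, 0, 0, 0, 4.5]
    - [0.1, 0.2, 0, 0, 0, 0, 4.5]
    - [0, 0, 0, 0, 0, 0, 4.5]
    - [0, 0, 0, 0, 0, 0, 4.5]

```text
clock: 17.95
eef_pos: [0.6125, 0.0755, 0.1285]
orientation: [-180.0, 0.0, 102.1]
force: [-0.7, -0.9, 0.1]
finger_gap: 0.0515
gripper_force: 26.3
```

```bash
python3 plan.py 1 .6135 .0765 .037 102.2
```

```text
now [0.6125 0.0755 0.1285] [-1.7999e+02  1.0000e-02  1.0211e+02] 0.0515 f 26.3 t 17.95
[0.08, 0.12, 9.15] az -0.0015
```

apply_moves:
  commands:
    - [0.1, 0.1, 1.0, 0, 0, 0, 4.5]
    - [0, 0, 1.8, 0, 0, 0, 4.5]
    - [0, 0, 2.0, 0, 0, 0, 4.5]
    - [0, 0, 1.8, 0, 0, 0, 4.5]
    - [0, 0, 1.4, 0, 0, 0, 4.5]
    - [0, 0, 0.7, 0, 0, 0, 4.5]
    - [0, 0, 0.4, 0, 0, 0, 4.5]
    - [0, 0, 0, 0, 0, 0, 4.5]

```text
clock: 18.75
eef_pos: [0.6136, 0.0779, 0.0372]
orientation: [-180.0, 0.0, 102.2]
force: [-0.2, 0.1, -0.0]
finger_gap: 0.0514
gripper_force: 26.3
```

```bash
python3 plan.py 1 .6135 .0765 .026 102.2
```

```text
now [0.6136 0.0779 0.0372] [-179.99    0.    102.2 ] 0.0514 f 26.3 t 18.75
[-0.13, -0.04, 1.12] az -0.0
```

apply_moves:
  commands:
    - [-0.1, 0, 0.5, 0, 0, 0, 4.5]
    - [0, 0, 0.4, 0, 0, 0, 4.5]
    - [0, 0, 0.2, 0, 0, 0, 4.5]
    - [0, 0, 0, 0, 0, 0, 4.5]
    - [0, 0, 0, 0, 0, 0, 5.4]
    - [0, 0, 0, 0, 0, 0, 6.0]
    - [0, 0, 0, 0, 0, 0, 7.0]
    - [0, 0, 0, 0, 0, 0, 7.6]

```text
clock: 19.55
eef_pos: [0.6139, 0.077, 0.0263]
orientation: [180.0, 0.0, 102.2]
force: [0.1, 0.6, -0.9]
finger_gap: 0.0759
gripper_force: 0.0
```

apply_moves:
  commands:
    - [0, 0, 0, 0, 0, 0, 7.6]
    - [0, 0, 0, 0, 0, 0, 7.6]
    - [0, 0, -0.5, 0, 0, 0, 7.6]
    - [0, 0, -1.5, 0, 0, 0, 7.6]
    - [0, 0, -2.7, 0, 0, 0, 7.2]
    - [0, 0, -3.0, 0, 0, 0, 6.8]
    - [0, 0, -2.0, 0, 0, 0, 6.6]
    - [0, 0, -0.6, 0, 0, 0, 6.6]

```text
clock: 20.35
eef_pos: [0.6156, 0.0769, 0.1334]
orientation: [179.7, -0.0, 102.2]
force: [0.6, -0.8, 0.2]
finger_gap: 0.066
gripper_force: 0.0
```

```bash
python3 - <<'E'
from h import *
s=eyes.snapshot("scene"); print("c",[round(float(q),3) for q in fit(s,(.6135,.0765),.026,.057)])
print("b",[round(float(q),3) for q in fit(s,(.394,-.2705),.021)])
E
python3 plan.py 1 .395 -.2705 .13 102.2
```

```text
c [80.88, 0.617, 0.078]
b [103.028, 0.396, -0.271]
now [0.6153 0.077  0.1326] [ 1.7973e+02 -1.0000e-02  1.0220e+02] 0.0657 f 0.0 t 20.4
[-29.31, -28.88, 0.26] az -0.0001
```

apply_moves:
  commands:
    - [-0.7, -0.7, 0, 0, 0, 0, 6.6]
    - [-1.5, -1.5, 0, 0, 0, 0, 6.6]
    - [-2.5, -2.5, 0, 0, 0, 0, 6.6]
    - [-3.0, -3.0, 0, 0, 0, 0, 6.6]
    - [-3.2, -3.2, 0, 0, 0, 0, 6.6]
    - [-3.2, -3.1, 0, 0, 0, 0, 6.6]
    - [-3.2, -3.1, 0, 0, 0, 0, 6.6]
    - [-3.0, -3.0, 0, 0, 0, 0, 6.6]

```text
clock: 21.2
eef_pos: [0.4575, -0.1656, 0.1279]
orientation: [-179.9, -0.1, 102.2]
force: [0.1, -0.3, 1.1]
finger_gap: 0.066
gripper_force: 0.0
```

apply_moves:
  commands:
    - [-3.0, -2.9, 0, 0, 0, 0, 6.6]
    - [-2.5, -2.4, 0, 0, 0, 0, 6.6]
    - [-1.8, -1.8, 0, 0, 0, 0, 6.6]
    - [-1.1, -1.1, 1.0, 0, 0, 0, 6.6]
    - [-0.6, -0.6, 2.0, 0, 0, 0, 6.6]
    - [0, 0, 2.0, 0, 0, 0, 6.6]
    - [0, 0, 0, 0, 0, 0, 6.6]
    - [0, 0, 0, 0, 0, 0, 6.6]

```text
clock: 22.0
eef_pos: [0.3922, -0.2703, 0.0787]
orientation: [-179.9, -0.1, 102.2]
force: [-1.2, -0.1, -0.4]
finger_gap: 0.0657
gripper_force: 0.0
```

```bash
python3 plan.py 1 .395 -.2705 .008 102.2;python3 - <<'E'
from h import *
s=eyes.snapshot("scene"); u,v=np.int32(proj(s,[[.395,-.27,.05]])[0])
cv2.imwrite("pics/b1.png",cv2.resize(s["image"][v-60:v+60,u-65:u+65],(400,370),interpolation=cv2.INTER_CUBIC)[:,:,::-1])
E
```

```text
now [ 0.3922 -0.2703  0.0787] [-1.7987e+02 -6.0000e-02  1.0218e+02] 0.0657 f 0.0 t 22.0
[-0.08, 0.27, 7.07] az -0.0003
```

View pics/b1.png

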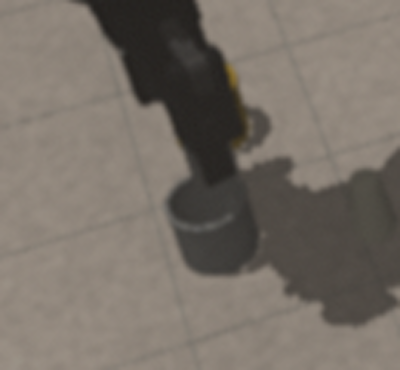

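apply_moves:
  commands:
    - [0, 0.2, 1.2, 0, 0, 0, 6.6]
    - [0, 0, 2.0, 0, 0, 0, 6.6]
    - [0, 0, 1.9, 0, 0, 0, 6.6]
    - [0, 0, 1.3, 0, 0, 0, 6.6]
    - [0, 0, 0.6, 0, 0, 0, 6.6]
    - [0, 0, 0, 0, 0, 0, 5.8]
    - [0, 0, 0, 0, 0, 0, 5.0]
    - [0, 0, 0, 0, 0, 0, 4.5]

```text
clock: 22.85
eef_pos: [0.3958, -0.2704, 0.01]
orientation: [179.9, 0.0, 102.2]
force: [0.2, -0.4, 0.0]
finger_gap: 0.0452
gripper_force: 0.2
```

apply_moves:
  commands:
    - [0, 0, 0, 0, 0, 0, 4.1]
    - [0, 0, 0, 0, 0, 0, 3.8]
    - [0, 0, 0, 0, 0, 0, 3.5]
    - [0, 0, 0, 0, 0, 0, 3.5]
    - [0, 0, 0, 0, 0, 0, 3.5]
    - [0, 0, -0.3, 0, 0, 0, 3.5]
    - [0, 0, -0.7, 0, 0, 0, 3.5]
    - [0, 0, -1.0, 0, 0, 0, 3.5]

```text
clock: 23.65
eef_pos: [0.395, -0.2699, 0.0297]
orientation: [-180.0, -0.0, 102.2]
force: [-0.5, -0.4, 0.8]
finger_gap: 0.0411
gripper_force: 25.4
```

```bash
python3 plan.py 1 .631 -.0055 .13 102.2
```

```text
now [ 0.395  -0.2699  0.0297] [-1.7996e+02 -2.0000e-02  1.0220e+02] 0.0411 f 25.4 t 23.65
[20.86, 28.66, -10.03] az 0.0001
```

apply_moves:
  commands:
    - [0, 0, -1.5, 0, 0, 0, 3.5]
    - [0, 0, -2.2, 0, 0, 0, 3.5]
    - [0, 0, -2.5, 0, 0, 0, 3.5]
    - [0.5, 0.7, -2.2, 0, 0, 0, 3.5]
    - [1.1, 1.5, -1.3, 0, 0, 0, 3.5]
    - [1.8, 2.5, -0.3, 0, 0, 0, 3.5]
    - [2.4, 3.3, 0, 0, 0, 0, 3.5]
    - [2.5, 3.4, 0, 0, 0, 0, 3.5]

```text
clock: 24.45
eef_pos: [0.49, -0.1643, 0.1307]
orientation: [179.9, 0.0, 102.1]
force: [0.4, -0.8, -0.7]
finger_gap: 0.0407
gripper_force: 25.4
```

apply_moves:
  commands:
    - [2.5, 3.4, 0, 0, 0, 0, 3.5]
    - [2.5, 3.4, 0, 0, 0, 0, 3.5]
    - [2.4, 3.3, 0, 0, 0, 0, 3.5]
    - [2.2, 3.1, 0, 0, 0, 0, 3.5]
    - [1.6, 2.2, 0, 0, 0, 0, 3.5]
    - [0.9, 1.2, 0, 0, 0, 0, 3.5]
    - [0.4, 0.6, 0, 0, 0, 0, 3.5]
    - [0, 0, 0, 0, 0, 0, 3.5]

```text
clock: 25.25
eef_pos: [0.6308, -0.0066, 0.1295]
orientation: [-180.0, 0.0, 102.2]
force: [0.1, -0.5, -0.2]
finger_gap: 0.0414
gripper_force: 25.4
```

```bash
python3 plan.py 1 .631 -.0055 .038 102.2
```

```text
now [ 0.6308 -0.0066  0.1295] [-1.7999e+02  3.0000e-02  1.0221e+02] 0.0414 f 25.4 t 25.25
[0.11, 0.04, 9.15] az 0.0001
```

apply_moves:
  commands:
    - [0, 0, 1.0, 0, 0, 0, 3.5]
    - [0, 0, 1.8, 0, 0, 0, 3.5]
    - [0, 0, 2.0, 0, 0, 0, 3.5]
    - [0, 0, 1.8, 0, 0, 0, 3.5]
    - [0, 0, 1.4, 0, 0, 0, 3.5]
    - [0, 0, 0.7, 0, 0, 0, 3.5]
    - [0, 0, 0.4, 0, 0, 0, 3.5]
    - [0, 0, 0, 0, 0, 0, 3.5]

```text
clock: 26.05
eef_pos: [0.6307, -0.0066, 0.0382]
orientation: [-180.0, 0.0, 102.2]
force: [-0.4, -0.3, -1.1]
finger_gap: 0.0411
gripper_force: 25.4
```

```bash
python3 plan.py 1 .631 -.0055 .027 102.2
```

```text
now [ 0.6307 -0.0066  0.0382] [-1.7998e+02  1.0000e-02  1.0218e+02] 0.0411 f 25.4 t 26.05
[0.1, 0.05, 1.12] az -0.0003
```

apply_moves:
  commands:
    - [0.1, 0, 0.5, 0, 0, 0, 3.5]
    - [0, 0, 0.4, 0, 0, 0, 3.5]
    - [0, 0, 0.2, 0, 0, 0, 3.5]
    - [0, 0, 0, 0, 0, 0, 3.5]
    - [0, 0, 0, 0, 0, 0, 4.4]
    - [0, 0, 0, 0, 0, 0, 5.0]
    - [0, 0, 0, 0, 0, 0, 6.0]
    - [0, 0, 0, 0, 0, 0, 7.0]

```text
clock: 26.85
eef_pos: [0.6307, -0.0053, 0.0273]
orientation: [180.0, 0.0, 102.2]
force: [-1.0, 0.2, -0.7]
finger_gap: 0.0702
gripper_force: 0.0
```

apply_moves:
  commands:
    - [0, 0, 0, 0, 0, 0, 7.0]
    - [0, 0, -0.5, 0, 0, 0, 7.0]
    - [0, 0, -1.5, 0, 0, 0, 7.0]
    - [0, 0, -2.7, 0, 0, 0, 7.0]
    - [0, 0, -3.0, 0, 0, 0, 7.0]
    - [0, 0, -3.0, 0, 0, 0, 7.0]
    - [0, 0, -3.0, 0, 0, 0, 7.0]
    - [0, 0, -1.0, 0, 0, 0, 7.0]

```text
clock: 27.65
eef_pos: [0.6324, -0.0059, 0.1794]
orientation: [179.6, 0.1, 102.2]
force: [0.5, 0.4, 0.6]
finger_gap: 0.0699
gripper_force: 0.0
```

apply_moves:
  commands:
    - [0, -2, 0, 0, 0, 0, 7]
    - [0, -4, 0, 0, 0, 0, 7]
    - [0, -4, 0, 0, 0, 0, 7]
    - [0, -4, 0, 0, 0, 0, 7]
    - [0, -2, 0, 0, 0, 0, 7]
    - [0, -1, 0, 0, 0, 0, 7]
    - [0, 0, 0, 0, 0, 0, 7]
    - [0, 0, 0, 0, 0, 0, 7]

```text
clock: 28.45
eef_pos: [0.4655, -0.0408, 0.1747]
orientation: [179.9, 0.0, 102.2]
force: [0.1, 0.4, 0.7]
finger_gap: 0.0701
gripper_force: 0.0
```

Run:
```python
from h import *
g=[(.649,-.0885,.016),(.631,-.0055,.021),(.6135,.0765,.026),(.5955,.1585,.031)]
for n in("scene","top"):
    s=eyes.snapshot(n)
    for x,y,r in g: print(n,[round(float(q),3) for q in fit(s,(x,y),r,.057)])
    if n=="scene": u,v=np.int32(proj(s,[[.622,.035,.03]])[0]); cv2.imwrite("pics/end.png",cv2.resize(s["image"][v-95:v+95,u-125:u+125],(750,570))[:,:,::-1])
```

```text
scene [75.355, 0.653, -0.089]
scene [73.598, 0.63, -0.009]
scene [73.9, 0.619, 0.077]
scene [86.793, 0.597, 0.158]
top [18.135, 0.65, -0.077]
top [84.101, 0.619, 0.006]
top [137.625, 0.602, 0.076]
top [143.075, 0.581, 0.151]
```

View pics/end.png

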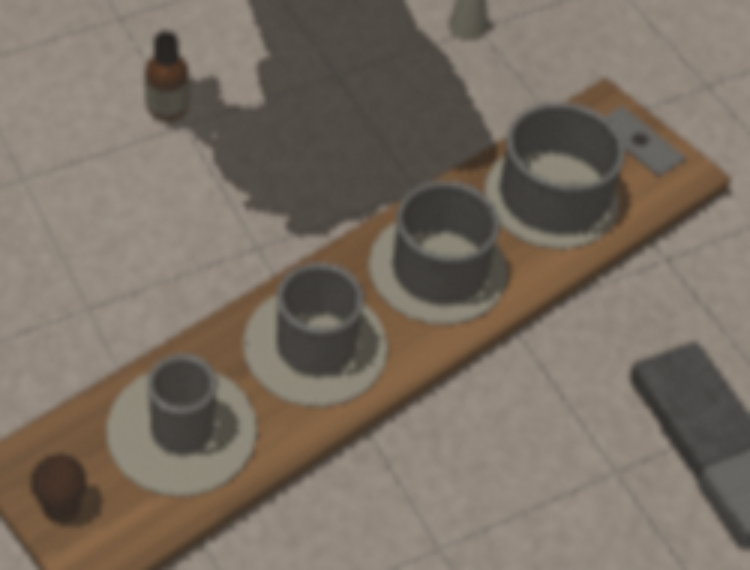

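All four cutters stand upright and centred to within a few millimetres by the scene fits. The top-view fits locked onto the spot edges, and I'm disregarding them. The arm is clear, so I'm handing in.

```bash
python3 -c "
from workcell import ctrl
print(ctrl.job_done())"
```

```text
the job is handed in; nothing more can be done
None
```

All four cutters stand upright on the white spots, from the smallest next to the knob to the largest at the far end. I handed the job in at about 28.5 s; no verdict came back.

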